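Make up two kits of moulds, glaze and tool on the pottery bench

TASK

Make up two kits from the stock on the pottery bench: on the blue board the round plaster mould, the yellow-lidded jar and the knife, and on the brown board the square plaster mould and the green-lidded jar. Put each upright (the knife lying flat) inside the pale mark of its own shape, the square mould and the knife lined up with their marks, and set moulds and jars down gently rather than dropping them. Leave the red-lidded jar and the oblong mould standing where they are.

Things in the scene. Friction and masses are not known exactly. Their poses are not given: they have to be found in the camera images.
- blue_board: Blue-painted wooden kit board, fixed to the bench, 240 (x) x 160 (y) x 12 mm thick. Origin at the centre of its underside, z up, so its top is 12 mm above the origin. On its top three pale printed marks, flat: a large disc 80 mm across centred at x=+70, y=-35 mm (for the round mould); a small disc 58 mm across at x=-70, y=-35 mm (for a jar); an oblong 188 mm (along x) x 38 mm at x=0, y=+50 mm (for the knife).
- brown_board: Dark brown wooden kit board, fixed to the bench, 240 (x) x 120 (y) x 12 mm thick. Origin at the centre of its underside, z up, so its top is 12 mm above the origin. On its top two pale printed marks, flat: a square 78 x 78 mm, sides along x and y, centred at x=+60, y=0 mm (for the square mould); a small disc 58 mm across at x=-60, y=0 mm (for a jar).
- round_mould: Loose round white plaster press mould, 62 mm in diameter, 34 mm high, with a round hollow 42 mm across and 14 mm deep in its top, floor grey. About 0.12 kg. Origin at the centre of its underside, z up.
- square_mould: Loose square white plaster press mould, 60 x 60 mm, 34 mm high, with a square hollow 36 mm wide and 14 mm deep in its top, floor grey. About 0.13 kg. Origin at the centre of its underside, z up, x and y along its sides.
- oblong_mould: Loose oblong white plaster press mould, 44 mm (x) x 84 mm (y), 34 mm high, with an oblong hollow. Belongs to no kit. Origin at the centre of its underside, z up.
- yellow_jar: Loose closed glaze jar, white with a yellow lid of the same width, 40 mm in diameter, 56 mm high, about 0.12 kg, standing. Origin at the centre of its underside, z up.
- green_jar: Loose closed glaze jar like the yellow one but with a green lid: 40 mm in diameter, 56 mm high, standing. Origin at the centre of its underside, z up.
- red_jar: Loose closed glaze jar like the yellow one but with a red lid: 40 mm in diameter, 56 mm high, standing. Belongs to no kit. Origin at the centre of its underside, z up.
- knife: Loose blunt fettling knife lying flat, 170 mm long in all, along its x axis. Wooden handle 110 x 20 mm and 18 mm high from x=-85 to x=+25 mm, thin steel blade 60 x 14 x 3 mm from x=+25 to x=+85 mm, 7.5 mm above the surface it lies on. About 0.06 kg. Origin on the underside of the handle at the middle of the whole length; z up. Balance point about x=-25 mm.
Not all that is in view belongs to the job. Leave any pink or purple look-alike of the square_mould alone. Leave any black or pink look-alike of the green_jar alone.

How it is judged:
By the outcome, as a careful person would: the job done as asked, in the order asked, and still so for the second after the job is handed in, with the robot touching nothing.
It also fails if it takes over 117 s, if anything falls off the work surface, if the arm or the gripper's body presses on something with over 40 N, if the wrist force passes 120 N, or if a joint passes its speed limit or range.

ROBOT

A 6-joint arm with a two-finger parallel gripper is mounted at the origin on the work surface. World frame = base frame: x ahead of the robot, y to its left, z up, the work surface at z = 0. Lengths are in mm, angles in rad, forces in N, time in s.
With the tool pointing down it reaches from about 275 to 850 mm from the base axis. Payload 5.2 kg.
Tool frame: the origin (TCP) lies at the very end of the fingers, on their centre line; the grasp point (between the pads) lies 19 mm behind it; z points along the fingers, y is the line along which they close (so a half turn about z gives the same grasp; the last joint's range is limited). The gripper opens to 85 mm and grips with 20 to 120 N. Pads are 22 mm wide; open, the fingers measure 114 mm over their backs; the gripper's body (76 mm by 85 mm) begins 54 mm behind the grasp point. The pads swing forward as they close: fully open they stand 13 mm farther back than shut.
Start: joints at [-1.502, 0.259, 1.535, -0, 1.348, -0.203], TCP at [147.677, -529.808, 231.31] pointing down, gripper open.
Joint ranges: [-3.14, 3.14], [-0.91, 2.08], [0.19, 2.58], [-1.22, 4.36], [0.22, 2.71], [-3.12, 3.12]. Speed limits (rad/s): [2.57, 2.57, 3.14, 3.14, 3.14, 3.14].

INTERFACE

Orientations are given as a unit quaternion [w, x, y, z].
In Python, from bench import env gives the robot as it stands. The module is installed in compiled form; this text tells all that it offers.
- The arm moves only by the shell command python3 -m jog 'ROWS' [FORCE]. ROWS is JSON, a list of rows, each a list of 3 entries, a list of its own where there are three numbers: the shift along the tool's x, y, z in cm, then the turn, a rotation vector about the tool's x, y, z in degrees, then the finger opening in cm, from 0 to 8.54. A call has 1 to 20 rows; each row shifts and turns the commanded pose from where the row before left it, along the tool's axes as they then stand; what a row does not reach is not made up. A row lasts 1/10 s, in which the tool goes at most 50 mm and 8.59 degrees, less where a joint would pass 70% of its speed; a pose out of reach is approached as far as the arm can. A call is refused whole if a number of a shift passes 5 or a number of a turn 8.59, either way. A call with a gripper value outside its range is refused whole. The fingers move at their own pace and stop on an object; FORCE is the grip in N (left out, the last holds). Time passes only in rows, so rows that do not move let the fingers close. It gives the time, the measured TCP pose, the force, the opening and the grip force at its end, in the units of the state.
- env.sense(): the state, without advancing time (a new reading comes with each control period).
- env.get_image(name): name is "side" or "top" or "wrist"; returns a dict with "color" (384x512x3 uint8, red, green, blue), "range_z" (384x512 float32, mm along the optical axis (not along the pixel's ray), 0 where there is no reading), "K" (3x3 intrinsics, pixels), "D" ([k1, k2, p1, p2, k3] as OpenCV has them; the pictures are not rectified), "cam_to_world" (4x4, takes a point from camera to world coordinates); the wrist camera has in their place "tool_from_camera" (4x4, takes a point from camera to tool coordinates, whose origin is the TCP and whose axes are the flange's). Camera axes: x right, y down, z forward; pixel columns grow to the right and rows downward; lengths in mm; the calibration is good to about 2 mm. A picture is of the moment at which its call begins: read the wrist's pose just before it.
- env.close_job(): hands the job in; it is judged then, once.
The state is a dict: "time": time; "qpos": joint angles; "qvel": joint speeds; "effort": joint torques, N m; "eef_pos": TCP position; "tool_rot": TCP orientation; "force": force on the tool from outside, world axes, zero at the start; "ft_torque": the same for the moment, N m; "width": opening from 0.0 (shut) to 1.0 (fully open); "finger_force": force on a finger pad.
Only numpy, scipy, OpenCV 4.12 (cv2) and the standard library are available. Lean on these libraries where they do the work, as an engineer would, in place of code of your own. Each camera call takes 0.05 s, during which the arm holds its last target. There are 200 camera calls.

## Working session

There is one attempt and no reset: what is moved stays moved. The work goes in short steps, Python scripts to look and compute and a shell command to move; the robot and the scene stay as the last step left them, time stands still between calls to the robot, and variables do not carry over. Pictures are saved under pics/ and viewed, at most 14 in all, crops included, and the job is handed in when it is done.

```bash
mkdir -p pics
cat > h.py <<'E'
import numpy as np, cv2
from bench import env
from scipy.spatial.transform import Rotation as R
def rot(q): return R.from_quat([q[1],q[2],q[3],q[0]])
def shot(n):
    s=env.sense(); im=env.get_image(n)
    if n=="wrist":
        T=np.eye(4);T[:3,:3]=rot(s["tool_rot"]).as_matrix();T[:3,3]=s["eef_pos"]
        im["cam_to_world"]=T@np.array(im["tool_from_camera"])
    return im
def ray(im,uv,z):
    uv=np.array(uv,float).reshape(-1,1,2)
    p=cv2.undistortPoints(uv,np.array(im["K"]),np.array(im["D"])).reshape(-1,2)
    T=np.array(im["cam_to_world"]);d=np.c_[p,np.ones(len(p))]@T[:3,:3].T
    return T[:3,3]+d*((z-T[2,3])/d[:,2])[:,None]
def save(im,f): cv2.imwrite("pics/"+f,im["color"][:,:,::-1])
E
python3 - <<'E'
from h import *
for n in("top","side"):
    im=shot(n);save(im,n+"0.png");np.savez(n+"0.npz",**im);print(n,np.round(im["cam_to_world"],2).tolist())
s=env.sense();print(s);print(rot(s["tool_rot"]).as_matrix().round(3))
E
```

```text
top [[-0.02, -0.99, 0.12, 375.36], [-1.0, 0.02, -0.02, 7.58], [0.02, -0.12, -0.99, 914.08], [0.0, 0.0, 0.0, 1.0]]
side [[-0.74, -0.43, 0.52, -127.05], [-0.68, 0.48, -0.56, 630.45], [-0.01, -0.77, -0.64, 770.87], [0.0, 0.0, 0.0, 1.0]]
{'time': 0.1, 'qpos': array([-1.50182487e+00,  2.59304562e-01,  1.53601273e+00, -4.55632219e-05,
        1.34800657e+00, -2.02785787e-01]), 'qvel': array([-6.84629178e-04, -1.67799775e-03, -2.13598203e-03, -1.08991551e-03,
        2.10135233e-03, -8.72742735e-05]), 'effort': array([ 3.11068645e-03, -4.46964920e+01, -2.91250259e+01, -2.40790359e-04,
        6.07909140e-03,  2.28209217e-05]), 'eef_pos': array([ 147.61317666, -529.30430257,  230.5236101 ]), 'tool_rot': array([-8.65150690e-04,  9.90781639e-01,  1.35465844e-01,  3.57073000e-05]), 'force': array([-0.6449588 , -0.30960089,  0.14031557]), 'ft_torque': array([0.00826839, 0.03856348, 0.02893273]), 'finger_force': 0.0, 'width': 0.998576519397071}
[[ 0.963  0.268 -0.   ]
 [ 0.268 -0.963  0.002]
 [ 0.    -0.002 -1.   ]]
```

View pics/top0.png

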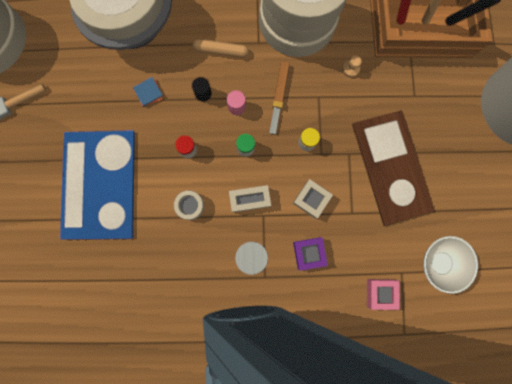

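View pics/side0.png

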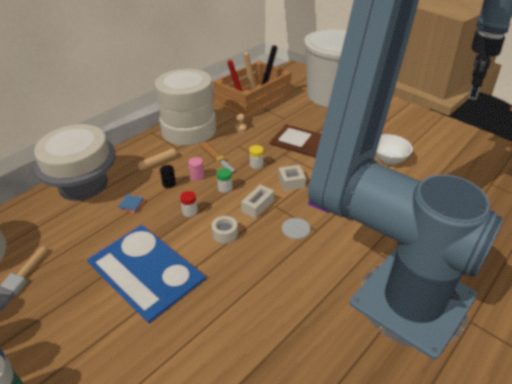

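The top view shows the round mould at (189,205), the square at (314,198) and the oblong at (250,199). The jars are red (185,146), green (245,144) and yellow (310,138), and the knife runs from about (285,65) to (274,132). The blue board is at (98,185) and the brown one at (393,168). Next I'll measure them.

```bash
cat > m.py <<'E'
from h import *
def cen(im,mask,z,box,k=1):
    m=np.zeros(mask.shape,np.uint8);x0,y0,x1,y1=box;m[y0:y1,x0:x1]=mask[y0:y1,x0:x1]
    c=max(cv2.findContours(m,cv2.RETR_EXTERNAL,cv2.CHAIN_APPROX_NONE)[0],key=cv2.contourArea)
    P=ray(im,c,z)[:,:2].astype(np.float32)
    return P,cv2.minAreaRect(P),cv2.minEnclosingCircle(P),c
def moments(P): 
    M=cv2.moments(P.reshape(-1,1,2));return np.array([M["m10"],M["m01"]])/M["m00"]
E
cat > meas.py <<'E'
from m import *
im=dict(np.load("top0.npz"));hsv=cv2.cvtColor(im["color"],cv2.COLOR_RGB2HSV);H,S,V=[hsv[...,i].astype(int) for i in range(3)]
white=(S<75)&(V>130); 
def rp(n,mask,z,box):
    P,r,c,cc=cen(im,mask,z,box);print(n,"cen",moments(P).round(1),"rect",np.round(r[0],1),np.round(r[1],1),round(r[2],1),"circ",round(c[1],1),"px",len(cc), "rz",)
B=(55,120,145,250)
rp("blue",(H>100)&(H<125)&(S>120),12,B)
rp("oblongmark",white,12,(55,135,88,235));rp("disc80",white,12,(88,125,140,180));rp("disc58",white,12,(88,190,140,240))
rp("sqmark",white,12,(355,110,415,172));rp("disc58b",white,12,(380,172,425,215))
w2=(V<75)
rp("brown",V<80,12,(345,105,440,230))
rp("round",white,34,(165,185,210,225));rp("square",white,34,(290,175,336,222));rp("oblong",white,34,(225,180,275,218))
rp("yellow",(H>22)&(H<34)&(S>180)&(V>150),56,(290,120,330,160))
rp("green",(H>50)&(H<90)&(S>120),56,(225,125,265,165))
rp("red",((H<8)|(H>172))&(S>180),56,(165,125,205,165))
k=(H>8)&(H<20)&(S>150)&(V>150)
rp("handle",k,18,(265,58,295,112));rp("blade",white|((S<80)&(V>100)),10,(262,95,292,140))
rp("whole",k|((S<80)&(V>100)),12,(262,58,294,138))
T=im["cam_to_world"]
for n,(u,v) in dict(round=(176,205),sq=(301,198),yel=(310,137),green=(245,143),board=(92,215),bench=(220,300),brown=(390,180),handle=(282,85)).items():
    d=im["range_z"][v,u];p=cv2.undistortPoints(np.array([[[u,v]]],float),im["K"],im["D"])[0,0];print(n,(T[:3,:3]@(np.r_[p,1]*d)+T[:3,3]).round(1))
v=cv2.resize(im["color"][50:230,160:345],None,fx=4,fy=4*0.8,interpolation=cv2.INTER_CUBIC);cv2.imwrite("pics/crop0.png",v[:,:,::-1])
E
python3 meas.py
```

```text
blue cen [491.7 335.5] rect [491.8 335.5] [158.6 236.4] 89.6 circ 140.1 px 347 rz
oblongmark cen [492.9 387.2] rect [493.  387.1] [ 41.5 189.9] 89.8 circ 96.6 px 202 rz
disc80 cen [562.5 301.8] rect [562.7 301.2] [81.7 81.1] 45.1 circ 41.4 px 102 rz
disc58 cen [422.2 302.6] rect [422.  303.2] [58.4 59.6] 44.4 circ 30.4 px 76 rz
sqmark cen [ 575.2 -307.6] rect [ 575.3 -307.7] [80.7 80.6] 14.2 circ 54.3 px 128 rz
disc58b cen [ 458.7 -336.9] rect [ 458.9 -336.7] [57.1 58.5] 86.4 circ 30.1 px 73 rz
brown cen [ 554.  -250.7] rect [ 550.4 -251.8] [75.1  6.4] 18.0 circ 37.6 px 68 rz
round cen [440.5 131.5] rect [440.3 132. ] [59.  59.6] 44.1 circ 30.4 px 79 rz
square cen [ 447.8 -134.2] rect [ 448.  -134.3] [60.7 59.9] 54.8 circ 40.7 px 90 rz
oblong cen [451.1   0.5] rect [451.1   0.5] [44.2 83. ] 7.2 circ 46.0 px 114 rz
yellow cen [ 577.4 -130. ] rect [ 577.4 -130.2] [38.6 36.9] 88.9 circ 19.9 px 50 rz
green cen [567.    7.4] rect [567.2   6.7] [35.8 36.6] 88.8 circ 19.4 px 50 rz
red cen [566.4 136. ] rect [566.8 136.3] [38.1 38.7] 88.7 circ 19.9 px 51 rz
handle cen [713.2 -76.8] rect [712.6 -74.8] [ 20.2 101.1] 79.9 circ 51.3 px 95 rz
blade cen [627.  -59.5] rect [627.2 -59.6] [15.3 61.2] 78.4 circ 30.6 px 60 rz
whole cen [715.4 -77.4] rect [714.9 -75.3] [ 20.4 101.7] 79.9 circ 51.6 px 95 rz
round [440.3 157.3  32.3]
sq [ 448.9 -108.6   35.7]
yel [ 575.8 -129.8   58. ]
green [565.4   7.8  59. ]
board [423.7 344.9  13.3]
bench [235.5  69.2   0.6]
brown [ 486.5 -313.1    9.1]
handle [705.1 -77.9  21.3]
```

View pics/crop0.png

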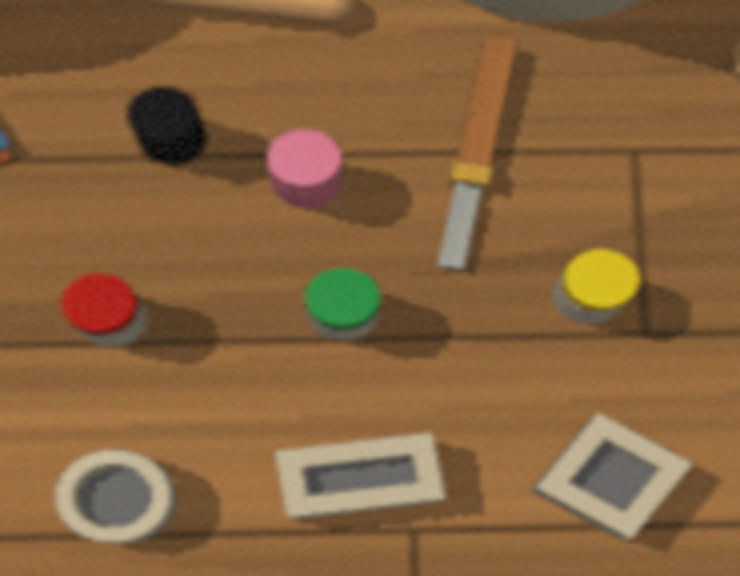

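The measured centres (mm):

| Item | Position | Yaw |
|---|---|---|
| Round mould | (440.5, 131.5) | – |
| Square mould | (448, -134) | -35° |
| Yellow jar | (577.4, -130) | – |
| Green jar | (567, 7) | – |
| Knife | (681.5, -69) | 170° |
| Round mould mark | (562.5, 302) | – |
| Yellow jar mark | (422.3, 302.3) | – |
| Knife mark | (492.7, 387) | 0° |
| Square mould mark | (575.2, -307.6) | 14.1° |
| Green jar mark | (458.7, -337) | – |

First I'll go above the round mould.

```bash
python3 -m jog '[[[0,0,0],[0,0,7.8],8.5],[[0,0,0],[0,0,7.8],8.5],[[1.8,-4.1,0],[0,0,0],8.5],[[1.8,-4.1,0],[0,0,0],8.5],[[1.8,-4.1,0],[0,0,0],8.5],[[1.8,-4.1,0],[0,0,0],8.5],[[1.8,-4.1,0],[0,0,0],8.5],[[1.8,-4.1,0],[0,0,0],8.5],[[1.8,-4.1,0],[0,0,0],8.5],[[1.8,-4.1,0],[0,0,0],8.5],[[1.8,-4.1,0],[0,0,0],8.5],[[1.8,-4.1,0],[0,0,0],8.5],[[1.8,-4.1,0],[0,0,0],8.5],[[1.8,-4.1,0],[0,0,0],8.5],[[1.8,-4.1,0],[0,0,0],8.5],[[1.8,-4.1,0],[0,0,0],8.5],[[1.8,-4.1,0],[0,0,0],8.5],[[1.8,-4.1,0],[0,0,0],8.5],[[0,0,0],[0,0,0],8.5],[[0,0,0],[0,0,0],8.5]]' 40
cat > pose.py <<'E'
from h import *
import sys
s=env.sense();M=rot(s["tool_rot"]).as_matrix();p=s["eef_pos"]
print("t",round(s["time"],1),"p",p.round(1),"a",round(np.degrees(np.arctan2(M[1,0],M[0,0])),2),"z",M[:,2].round(3),"f",s["force"].round(1),"w",round(s["width"],3),"ff",round(s["finger_force"],1),"q6",s["qpos"][5].round(2))
if len(sys.argv)>3:
    t=np.array(list(map(float,sys.argv[1:4])));print("shift cm tool:",(M.T@(t-p)/10).round(2))
E
python3 pose.py 440.5 131.5 3
```

```text
time: 2.1
eef_pos: [435.5, 126.8, 230.7]
tool_rot: [0.0, 1.0, 0.001, -0.001]
force: [0.0, 0.3, 0.1]
width: 0.995
finger_force: 0.0
t 2.1 p [435.5 126.8 230.7] a 0.15 z [-0.002 -0.    -1.   ] f [0.  0.3 0.1] w 0.995 ff 0.0 q6 1.61
shift cm tool: [ 0.54 -0.48 22.77]
```

```bash
python3 -m jog '[[[0.5,-0.5,4],[0,0,0],8.5],[[0,0,4],[0,0,0],8.5],[[0,0,4],[0,0,0],8.5],[[0,0,4],[0,0,0],8.5],[[0,0,3],[0,0,0],8.5],[[0,0,2],[0,0,0],8.5],[[0,0,1],[0,0,0],8.5],[[0,0,0.7],[0,0,0],8.5],[[0,0,0],[0,0,0],8.5],[[0,0,0],[0,0,0],8.5],[[0,0,0],[0,0,0],5.5],[[0,0,0],[0,0,0],5.5],[[0,0,0],[0,0,0],5.5],[[0,0,0],[0,0,0],5.5],[[0,0,0],[0,0,0],5.5],[[0,0,0],[0,0,0],5.5],[[0,0,0],[0,0,0],5.5],[[0,0,0],[0,0,0],5.5]]' 40; python3 pose.py
```

```text
time: 3.9
eef_pos: [441.8, 131.1, 5.6]
tool_rot: [0.0, 1.0, -0.0, 0.001]
force: [-2.1, -0.8, 8.3]
width: 0.719
finger_force: 41.6
t 3.9 p [441.8 131.1   5.6] a -0.02 z [ 0.002 -0.    -1.   ] f [-2.1 -0.8  8.3] w 0.719 ff 41.6 q6 1.62
```

```bash
python3 -m jog '[[[0,0,-1],[0,0,0],5.5],[[0,0,-3],[0,0,0],5.5],[[0,0,-4],[0,0,0],5.5],[[0,0,-4],[0,0,0],5.5],[[1.5,-2.1,0],[0,0,0],5.5],[[2.4,-3.4,0],[0,0,0],5.5],[[2.4,-3.4,0],[0,0,0],5.5],[[2.4,-3.4,0],[0,0,0],5.5],[[2.4,-3.4,0],[0,0,0],5.5],[[1,-1.4,0],[0,0,0],5.5],[[0,0,0],[0,0,0],5.5],[[0,0,0],[0,0,0],5.5],[[0,0,0],[0,0,0],5.5]]'; python3 pose.py 562.8 302 18
python3 - <<'E'
from h import *
im=shot("wrist");save(im,"w1.png")
E
```

```text
time: 5.2
eef_pos: [561.2, 301.1, 124.4]
tool_rot: [0.0, 1.0, -0.0, -0.001]
force: [0.2, -0.4, -0.9]
width: 0.713
finger_force: 44.1
t 5.2 p [561.2 301.1 124.4] a -0.04 z [-0.001 -0.001 -1.   ] f [ 0.2 -0.4 -0.9] w 0.713 ff 44.1 q6 1.89
shift cm tool: [ 0.18 -0.1  10.64]
```

View pics/w1.png

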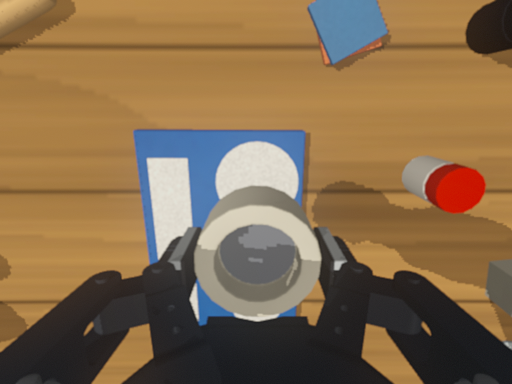

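The mould is held level in the wrist view at (257,250), with the large disc at (257,178) ahead of and below it. Now lowering.

```bash
python3 -m jog '[[[0.2,-0.1,3],[0,0,0],5.5],[[0,0,3],[0,0,0],5.5],[[0,0,2.5],[0,0,0],5.5],[[0,0,1],[0,0,0],5.5],[[0,0,0.5],[0,0,0],5.5],[[0,0,0],[0,0,0],5.5],[[0,0,0.2],[0,0,0],5.5],[[0,0,0.2],[0,0,0],5.5],[[0,0,0.1],[0,0,0],5.5],[[0,0,0.1],[0,0,0],5.5],[[0,0,0],[0,0,0],5.5]]';python3 pose.py
```

```text
time: 6.35
eef_pos: [564.0, 303.0, 18.4]
tool_rot: [-0.0, 1.0, -0.0, 0.0]
force: [0.5, -0.2, -1.8]
width: 0.716
finger_force: 44.1
t 6.3 p [564.  303.   18.4] a -0.02 z [ 0.  0. -1.] f [ 0.5 -0.2 -1.8] w 0.716 ff 44.1 q6 1.89
```

```bash
python3 -m jog '[[[0,0,0.1],[0,0,0],5.5],[[0,0,0],[0,0,0],5.5],[[0,0,0],[0,0,0],5.5]]'; python3 -m jog '[[[0,0,0.1],[0,0,0],5.5],[[0,0,0],[0,0,0],5.5],[[0,0,0],[0,0,0],5.5]]'
```

```text
time: 6.65
eef_pos: [564.2, 303.1, 17.8]
tool_rot: [-0.0, 1.0, -0.0, 0.0]
force: [-1.8, 0.3, 3.6]
width: 0.717
finger_force: 44.5
time: 6.95
eef_pos: [564.2, 303.1, 17.7]
tool_rot: [-0.0, 1.0, -0.0, 0.0]
force: [-3.4, -1.3, 9.7]
width: 0.716
finger_force: 45.1
```

The mould is touching the board. Now I'll release it, lift, and go over the yellow jar.

```bash
python3 -m jog '[[[0,0,-0.1],[0,0,0],6.5],[[0,0,0],[0,0,0],7.5],[[0,0,0],[0,0,0],8.5],[[0,0,0],[0,0,0],8.5],[[0,0,0],[0,0,0],8.5],[[0,0,-1],[0,0,0],8.5],[[0,0,-3],[0,0,0],8.5],[[0,0,-4],[0,0,0],8.5],[[0,0,-4],[0,0,0],8.5],[[0.1,4.3,0],[0,0,0],8.5],[[0.1,4.3,0],[0,0,0],8.5],[[0.1,4.3,0],[0,0,0],8.5],[[0.1,4.3,0],[0,0,0],8.5],[[0.1,4.3,0],[0,0,0],8.5],[[0.1,4.3,0],[0,0,0],8.5],[[0.1,4.3,0],[0,0,0],8.5],[[0.1,4.3,0],[0,0,0],8.5],[[0.1,4.3,0],[0,0,0],8.5],[[0.4,4.3,0],[0,0,0],8.5]]'; python3 -m jog '[[[0,0,0],[0,0,0],8.5],[[0,0,0],[0,0,0],8.5]]'; python3 pose.py 577.4 -130 12
python3 - <<'E'
from m import *
im=shot("top");save(im,"t1.png");hsv=cv2.cvtColor(im["color"],cv2.COLOR_RGB2HSV);white=(hsv[...,1]<75)&(hsv[...,2]>130)
P,r,c,_=cen(im,white,46,(86,120,140,185));print(moments(P),r,c)
E
```

```text
time: 8.85
eef_pos: [576.6, -128.8, 138.3]
tool_rot: [0.0, 1.0, -0.0, 0.0]
force: [0.6, 0.1, -0.1]
width: 0.997
finger_force: 0.0
time: 9.05
eef_pos: [576.8, -128.0, 137.8]
tool_rot: [-0.0, 1.0, -0.002, 0.0]
force: [-0.6, 0.6, -0.5]
width: 0.994
finger_force: 0.0
t 9.1 p [ 576.8 -128.   137.8] a -0.18 z [ 0.  0. -1.] f [-0.6  0.6 -0.5] w 0.994 ff 0.0 q6 1.17
shift cm tool: [ 0.06  0.2  12.58]
[556.92400126 293.52775602] ((555.5050048828125, 293.4390563964844), (78.67587280273438, 80.24404907226562), 1.652376413345337) ((557.2474975585938, 294.7877502441406), 42.13652801513672)
```

View pics/t1.png

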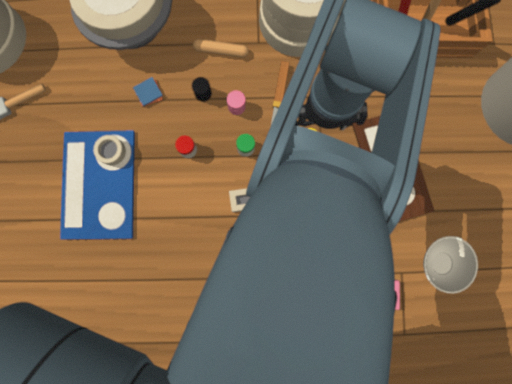

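The round mould is at (112,152), inside its disc. Next is the yellow jar.

```bash
python3 -m jog '[[[0.1,0.2,3],[0,0,0],8.5],[[0,0,4],[0,0,0],8.5],[[0,0,3],[0,0,0],8.5],[[0,0,1.5],[0,0,0],8.5],[[0,0,0.8],[0,0,0],8.5],[[0,0,0],[0,0,0],8.5],[[0,0,0],[0,0,0],3.5],[[0,0,0],[0,0,0],3.5],[[0,0,0],[0,0,0],3.5],[[0,0,0],[0,0,0],3.5],[[0,0,0],[0,0,0],3.5],[[0,0,0],[0,0,0],3.5],[[0,0,0],[0,0,0],3.5],[[0,0,0],[0,0,0],3.5],[[0,0,0],[0,0,0],3.5]]'; python3 pose.py
```

```text
time: 10.6
eef_pos: [578.7, -129.4, 15.6]
tool_rot: [0.0, 1.0, -0.0, 0.001]
force: [-0.0, 1.4, 5.9]
width: 0.457
finger_force: 40.5
t 10.6 p [ 578.7 -129.4   15.6] a -0.04 z [ 0.002 -0.001 -1.   ] f [-0.   1.4  5.9] w 0.457 ff 40.5 q6 1.16
```

```bash
python3 -m jog '[[[0,0,-1],[0,0,0],3.5],[[0,0,-3],[0,0,0],3.5],[[0,0,-4],[0,0,0],3.5],[[0,0,-4],[0,0,0],3.5],[[-0.7,-2,0],[0,0,0],3.5],[[-1.4,-3.9,0],[0,0,0],3.5],[[-1.4,-3.9,0],[0,0,0],3.5],[[-1.4,-3.9,0],[0,0,0],3.5],[[-1.4,-3.9,0],[0,0,0],3.5],[[-1.4,-3.9,0],[0,0,0],3.5],[[-1.4,-3.9,0],[0,0,0],3.5],[[-1.4,-3.9,0],[0,0,0],3.5],[[-1.4,-3.9,0],[0,0,0],3.5],[[-1.4,-3.9,0],[0,0,0],3.5],[[-1.4,-3.9,0],[0,0,0],3.5],[[-0.8,-2.1,0],[0,0,0],3.5],[[0,0,0],[0,0,0],3.5],[[0,0,0],[0,0,0],3.5],[[0,0,0],[0,0,0],3.5]]'; python3 pose.py 423.3 302.3 27.6
```

```text
time: 12.5
eef_pos: [422.9, 301.2, 134.1]
tool_rot: [0.0, 1.0, -0.0, -0.0]
force: [-0.1, -0.1, -1.0]
width: 0.457
finger_force: 40.6
t 12.5 p [422.9 301.2 134.1] a -0.06 z [-0.001 -0.001 -1.   ] f [-0.1 -0.1 -1. ] w 0.457 ff 40.6 q6 1.98
shift cm tool: [ 0.04 -0.11 10.65]
```

```bash
python3 -m jog '[[[0,-0.1,3],[0,0,0],3.5],[[0,0,3],[0,0,0],3.5],[[0,0,2.5],[0,0,0],3.5],[[0,0,1],[0,0,0],3.5],[[0,0,0.5],[0,0,0],3.5],[[0,0,0.2],[0,0,0],3.5],[[0,0,0.1],[0,0,0],3.5],[[0,0,0.1],[0,0,0],3.5],[[0,0,0],[0,0,0],3.5],[[0,0,0],[0,0,0],3.5]]';python3 -m jog '[[[0,0,0.1],[0,0,0],3.5],[[0,0,0],[0,0,0],3.5],[[0,0,0],[0,0,0],3.5]]';python3 -m jog '[[[0,0,0.1],[0,0,0],3.5],[[0,0,0],[0,0,0],3.5],[[0,0,0],[0,0,0],3.5]]'
```

```text
time: 13.5
eef_pos: [423.3, 303.3, 30.9]
tool_rot: [-0.0, 1.0, -0.0, 0.0]
force: [-0.1, -0.0, -1.5]
width: 0.46
finger_force: 40.6
time: 13.8
eef_pos: [423.0, 303.1, 29.3]
tool_rot: [0.0, 1.0, -0.0, -0.0]
force: [-0.3, -0.6, -1.0]
width: 0.457
finger_force: 40.6
time: 14.1
eef_pos: [423.0, 303.1, 28.2]
tool_rot: [0.0, 1.0, -0.0, -0.0]
force: [-1.2, -0.4, -1.8]
width: 0.457
finger_force: 40.6
```

```bash
python3 -m jog '[[[0,0,0.1],[0,0,0],3.5],[[0,0,0],[0,0,0],3.5],[[0,0,0],[0,0,0],3.5]]';python3 -m jog '[[[0,0,0.1],[0,0,0],3.5],[[0,0,0],[0,0,0],3.5],[[0,0,0],[0,0,0],3.5]]'
```

```text
time: 14.4
eef_pos: [423.2, 303.1, 27.6]
tool_rot: [-0.0, 1.0, -0.0, 0.0]
force: [-1.7, -0.1, 3.4]
width: 0.46
finger_force: 40.9
time: 14.7
eef_pos: [423.2, 303.1, 27.6]
tool_rot: [-0.0, 1.0, -0.0, 0.0]
force: [-3.0, -3.3, 12.7]
width: 0.458
finger_force: 41.9
```

```bash
python3 -m jog '[[[0,0,-0.1],[0,0,0],4.5],[[0,0,0],[0,0,0],6],[[0,0,0],[0,0,0],6],[[0,0,0],[0,0,0],6],[[0,0,-1],[0,0,0],6],[[0,0,-3],[0,0,0],6],[[0,0,-4],[0,0,0],6],[[0,0,-3],[0,0,0],6],[[2.5,3.4,0],[0,0,0],6],[[2.5,3.4,0],[0,0,0],6],[[2.5,3.4,0],[0,0,0],6],[[2.5,3.4,0],[0,0,0],6],[[2.5,3.4,0],[0,0,0],6],[[2.5,3.4,0],[0,0,0],6],[[2.5,3.4,0],[0,0,0],6],[[2.5,3.4,0],[0,0,0],6],[[2.5,3.4,0],[0,0,0],6],[[2.5,3.4,0],[0,0,0],6]]'; python3 -m jog '[[[2.5,3.4,0],[0,0,0],6],[[0,0,0],[0,0,5],6],[[0,0,0],[0,0,5],6],[[0,0,0],[0,0,0],6],[[0,0,0],[0,0,0],6]]'; python3 pose.py 706 -73.6 4
python3 - <<'E'
from m import *
im=shot("wrist");save(im,"w2.png")
hsv=cv2.cvtColor(im["color"],cv2.COLOR_RGB2HSV);H,S,V=[hsv[...,i].astype(int) for i in range(3)]
T=im["cam_to_world"]
for p in [(706,-73.6,18),(681,-69,18),(597,-54,10)]:
    c=np.linalg.inv(T)@np.r_[p,1];print(cv2.projectPoints(c[None,:3],np.zeros(3),np.zeros(3),im["K"],np.array(im["D"]))[0].ravel())
E
```

```text
time: 16.5
eef_pos: [673.7, -38.6, 138.0]
tool_rot: [-0.0, 1.0, -0.0, 0.0]
force: [2.0, 0.3, 0.3]
width: 0.702
finger_force: 0.0
time: 17.0
eef_pos: [697.8, -71.0, 137.7]
tool_rot: [-0.0, 0.996, -0.086, 0.0]
force: [0.4, -0.2, 0.2]
width: 0.705
finger_force: 0.0
t 17.0 p [697.8 -71.  137.7] a -9.89 z [ 0.  0. -1.] f [ 0.4 -0.2  0.2] w 0.705 ff 0.0 q6 1.48
shift cm tool: [ 0.85  0.12 13.37]
[257.36740882 173.58489602]
[257.16397631 197.83598863]
[256.95653288 266.71520521]
```

View pics/w2.png

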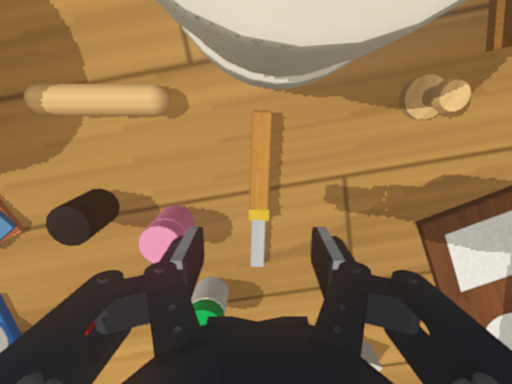

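The knife handle runs from (262,112) to (259,210) and the blade tip is at (257,266). A big drum edge lies near (270,85). I'll check the angle and the camera's clearance.

Run:
```python
from m import *
im=shot("wrist");print(np.array(im["tool_from_camera"]).round(1).tolist())
hsv=cv2.cvtColor(im["color"],cv2.COLOR_RGB2HSV);H,S,V=[hsv[...,i].astype(int) for i in range(3)]
P,r,c,cc=cen(im,(H>8)&(H<25)&(S>150)&(V>175),18,(240,105,285,222));print(r,cv2.boundingRect(cc))
v=cv2.fitLine(P,cv2.DIST_L2,0,.01,.01).ravel();print(v,np.degrees(np.arctan2(v[1],v[0])))
T=im["cam_to_world"]
for u,w in [(270,85),(270,80),(225,70),(320,70)]:
    d=im["range_z"][w,u];p=cv2.undistortPoints(np.array([[[u,w]]],float),im["K"],np.array(im["D"]))[0,0];print((T[:3,:3]@(np.r_[p,1]*d)+T[:3,3]).round())
```

```text
[[-0.0, -1.0, -0.3, 72.7], [1.0, -0.0, -0.0, 0.9], [-0.0, -0.3, 1.0, -142.9], [0.0, 0.0, 0.0, 1.0]]
((710.2559204101562, -75.24942779541016), (22.58976173400879, 108.89537811279297), 79.67294311523438) (247, 112, 25, 109)
[ 9.7984654e-01 -1.9975179e-01  7.1157562e+02 -7.5951653e+01] -11.522444
[784. -98.  42.]
[786. -97.  60.]
[800. -64.  48.]
[ 787. -135.   60.]
```

```bash
python3 -m jog '[[[-2.7,0.2,0],[0,0,0.6],6],[[0,0,4],[0,0,0],6],[[0,0,4],[0,0,0],6],[[0,0,3],[0,0,0],6],[[0,0,1.5],[0,0,0],6],[[0,0,0.8],[0,0,0],6],[[0,0,0],[0,0,0],6],[[0,0,0],[0,0,0],1.5],[[0,0,0],[0,0,0],1.5],[[0,0,0],[0,0,0],1.5],[[0,0,0],[0,0,0],1.5],[[0,0,0],[0,0,0],1.5],[[0,0,0],[0,0,0],1.5],[[0,0,0],[0,0,0],1.5]]'; python3 pose.py
```

```text
time: 18.5
eef_pos: [672.2, -68.7, 6.1]
tool_rot: [0.0, 0.996, -0.093, 0.002]
force: [-0.5, 0.3, 6.7]
width: 0.223
finger_force: 39.9
t 18.5 p [672.2 -68.7   6.1] a -10.63 z [ 0.003 -0.001 -1.   ] f [-0.5  0.3  6.7] w 0.223 ff 39.9 q6 1.49
```

```bash
python3 -m jog '[[[0,0,-1],[0,0,0],1.5],[[0,0,-3],[0,0,0],1.5],[[0,0,-4],[0,0,0],1.5],[[0,0,-4],[0,0,0],1.5],[[0,0,0],[0,0,-5.3],1.5],[[0,0,0],[0,0,-5.3],1.5],[[-1.6,-3.8,0],[0,0,0],1.5],[[-1.6,-3.8,0],[0,0,0],1.5],[[-1.6,-3.8,0],[0,0,0],1.5],[[-1.6,-3.8,0],[0,0,0],1.5],[[-1.6,-3.8,0],[0,0,0],1.5],[[-1.6,-3.8,0],[0,0,0],1.5],[[-1.6,-3.8,0],[0,0,0],1.5],[[-1.6,-3.8,0],[0,0,0],1.5],[[-1.6,-3.8,0],[0,0,0],1.5],[[-1.6,-3.8,0],[0,0,0],1.5],[[-1.6,-3.8,0],[0,0,0],1.5],[[-1.2,-3.8,0],[0,0,0],1.5],[[0,0,0],[0,0,0],1.5],[[0,0,0],[0,0,0],1.5]]'; python3 pose.py 483.7 387.2 18
python3 - <<'E'
from m import *
im=shot("wrist");save(im,"w3.png")
E
```

```text
time: 20.5
eef_pos: [482.5, 388.4, 124.5]
tool_rot: [0.0, 1.0, 0.001, 0.0]
force: [-0.3, 0.3, -1.3]
width: 0.219
finger_force: 39.3
t 20.5 p [482.5 388.4 124.5] a 0.12 z [ 0. -0. -1.] f [-0.3  0.3 -1.3] w 0.219 ff 39.3 q6 2.07
shift cm tool: [ 0.12  0.12 10.65]
```

View pics/w3.png

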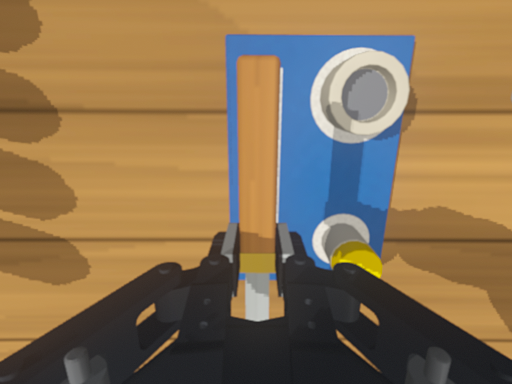

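The knife is level and parallel to its mark. In the same view the round mould (365,93) and the yellow jar (350,250) stand within their discs. Lowering the knife.

```bash
python3 -m jog '[[[0.1,0.1,3],[0,0,0],1.5],[[0,0,3],[0,0,0],1.5],[[0,0,2.5],[0,0,0],1.5],[[0,0,1],[0,0,0],1.5],[[0,0,0.5],[0,0,0],1.5],[[0,0,0.2],[0,0,0],1.5],[[0,0,0.2],[0,0,0],1.5],[[0,0,0.1],[0,0,0],1.5],[[0,0,0],[0,0,0],1.5],[[0,0,0],[0,0,0],1.5]]';python3 -m jog '[[[0,0,0.1],[0,0,0],1.5],[[0,0,0],[0,0,0],1.5],[[0,0,0],[0,0,0],1.5]]';python3 -m jog '[[[0,0,0.1],[0,0,0],1.5],[[0,0,0],[0,0,0],1.5],[[0,0,0],[0,0,0],1.5]]'
```

```text
time: 21.55
eef_pos: [484.4, 387.0, 19.9]
tool_rot: [-0.0, 1.0, -0.0, 0.0]
force: [0.5, 0.1, -0.1]
width: 0.221
finger_force: 39.3
time: 21.85
eef_pos: [484.1, 386.8, 18.4]
tool_rot: [-0.0, 1.0, -0.0, 0.0]
force: [0.3, -0.6, -0.6]
width: 0.221
finger_force: 39.3
time: 22.15
eef_pos: [484.2, 386.8, 18.1]
tool_rot: [-0.0, 1.0, -0.0, 0.0]
force: [-1.4, -0.7, 4.9]
width: 0.224
finger_force: 40.0
```

```bash
python3 -m jog '[[[0,0,0],[0,0,0],3],[[0,0,0],[0,0,0],4],[[0,0,0],[0,0,0],4],[[0,0,-1],[0,0,0],4],[[0,0,-3],[0,0,0],4],[[0,0,-4],[0,0,0],5],[[0,0,-4],[0,0,0],8.5],[[-0.3,4.3,0],[0,0,0],8.5],[[-0.3,4.3,0],[0,0,0],8.5],[[-0.3,4.3,0],[0,0,0],8.5],[[-0.3,4.3,0],[0,0,0],8.5],[[-0.3,4.3,0],[0,0,0],8.5],[[-0.3,4.3,0],[0,0,0],8.5],[[-0.3,4.3,0],[0,0,0],8.5],[[-0.3,4.3,0],[0,0,0],8.5],[[-0.3,4.3,0],[0,0,0],8.5],[[-0.3,4.3,0],[0,0,0],8.5],[[-0.3,4.3,0],[0,0,0],8.5],[[-0.3,4.3,0],[0,0,0],8.5],[[0,0.5,0],[0,0,0],8.5]]'; python3 -m jog '[[[0,0,0],[0,0,7],8.5],[[0,0,0],[0,0,7],8.5],[[0,0,0],[0,0,7],8.5],[[0,0,0],[0,0,7],8.5],[[0,0,0],[0,0,7.2],8.5],[[0,0,0],[0,0,0],8.5],[[0,0,0],[0,0,0],8.5]]'; python3 pose.py 448 -134.3 3
python3 - <<'E'
from m import *
im=shot("wrist");save(im,"w4.png")
T=im["cam_to_world"]
c=np.linalg.inv(T)@np.r_[448,-134.3,34,1];print(cv2.projectPoints(c[None,:3],np.zeros(3),np.zeros(3),im["K"],np.array(im["D"]))[0].ravel())
im=shot("top");save(im,"t4.png")
E
```

```text
time: 24.15
eef_pos: [448.3, -138.9, 138.3]
tool_rot: [0.001, 1.0, -0.003, 0.001]
force: [0.0, 0.1, -0.2]
width: 0.994
finger_force: 0.0
time: 24.85
eef_pos: [448.0, -133.7, 137.6]
tool_rot: [-0.0, 0.954, -0.301, 0.0]
force: [-0.4, 0.6, -0.1]
width: 0.995
finger_force: 0.0
t 24.9 p [ 448.  -133.7  137.6] a -35.01 z [ 0.  0. -1.] f [-0.4  0.6 -0.1] w 0.995 ff 0.0 q6 1.65
shift cm tool: [ 0.03  0.05 13.46]
[256.82865328 186.50707983]
```

View pics/w4.png

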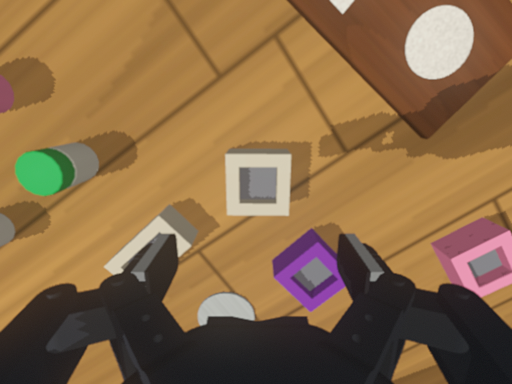

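View pics/t4.png

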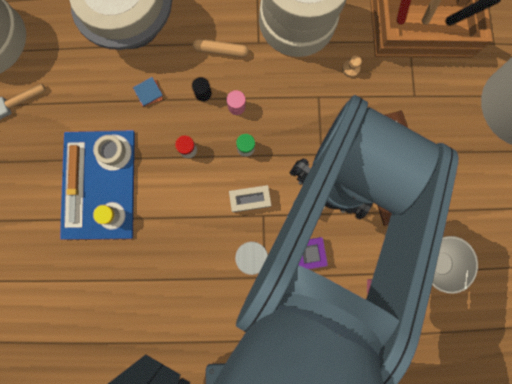

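The blue kit is in place: knife (74,185), round mould (112,152), yellow jar (105,214), each in its mark. The square mould is squared up with the fingers at (258,184). Grasping it now.

```bash
python3 -m jog '[[[0,0,4],[0,0,0],8.5],[[0,0,4],[0,0,0],8.5],[[0,0,3],[0,0,0],8.5],[[0,0,1.5],[0,0,0],8.5],[[0,0,0.8],[0,0,0],8.5],[[0,0,0],[0,0,0],8.5],[[0,0,0],[0,0,0],5.3],[[0,0,0],[0,0,0],5.3],[[0,0,0],[0,0,0],5.3],[[0,0,0],[0,0,0],5.3],[[0,0,0],[0,0,0],5.3],[[0,0,0],[0,0,0],5.3],[[0,0,0],[0,0,0],5.3],[[0,0,0],[0,0,0],5.3]]'; python3 pose.py; python3 -m jog '[[[0,0,-1],[0,0,0],5.3],[[0,0,-3],[0,0,0],5.3],[[0,0,-4],[0,0,0],5.3],[[0,0,-4],[0,0,0],5.3],[[0,0,0],[0,0,-7],5.3],[[0,0,0],[0,0,-7],5.3],[[0,0,0],[0,0,-7],5.3],[[0,0,0],[0,0,-7],5.3],[[0,0,0],[0,0,-7],5.3],[[0,0,0],[0,0,-7],5.3],[[0,0,0],[0,0,-7.2],5.3],[[0,0,0],[0,0,0],5.3],[[0,0,0],[0,0,0],5.3]]'; python3 pose.py 575.7 -307.6 123
```

```text
time: 26.35
eef_pos: [448.9, -134.8, 5.5]
tool_rot: [0.0, 0.953, -0.302, 0.001]
force: [0.0, 0.7, 5.6]
width: 0.696
finger_force: 43.9
t 26.4 p [ 448.9 -134.8    5.5] a -35.22 z [ 0.002 -0.001 -1.   ] f [0.  0.7 5.6] w 0.696 ff 43.9 q6 1.66
time: 27.65
eef_pos: [447.8, -134.2, 124.7]
tool_rot: [0.0, 0.993, 0.12, 0.0]
force: [0.8, -0.4, -0.6]
width: 0.692
finger_force: 43.7
t 27.6 p [ 447.8 -134.2  124.7] a 13.79 z [ 0. -0. -1.] f [ 0.8 -0.4 -0.6] w 0.692 ff 43.7 q6 0.8
shift cm tool: [ 8.29 19.89  0.18]
```

```bash
python3 -m jog '[[[0.7,1.6,0],[0,0,-0.3],5.3],[[1.5,3.6,0],[0,0,0],5.3],[[1.5,3.6,0],[0,0,0],5.3],[[1.5,3.6,0],[0,0,0],5.3],[[1.5,3.6,0],[0,0,0],5.3],[[1.1,2.6,0],[0,0,0],5.3],[[0.5,1.2,0],[0,0,0],5.3],[[0,0,0],[0,0,0],5.3],[[0,0,0],[0,0,0],5.3]]'; python3 pose.py 575.7 -307.6 17.8
python3 - <<'E'
from m import *
im=shot("wrist");save(im,"w5.png")
E
```

```text
time: 28.55
eef_pos: [576.5, -305.1, 123.9]
tool_rot: [-0.001, 0.992, 0.123, -0.001]
force: [0.1, -0.2, -1.0]
width: 0.695
finger_force: 43.6
t 28.6 p [ 576.5 -305.1  123.9] a 14.17 z [-0.001  0.001 -1.   ] f [ 0.1 -0.2 -1. ] w 0.695 ff 43.6 q6 0.67
shift cm tool: [-0.13  0.23 10.61]
```

View pics/w5.png

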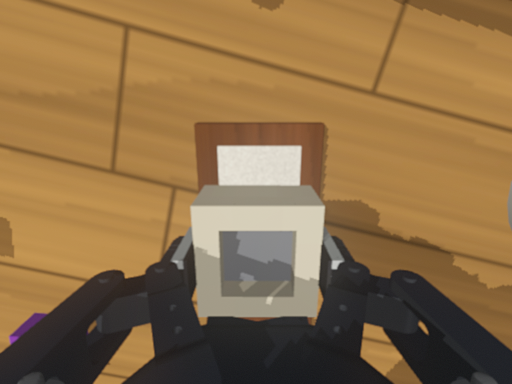

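The square mould is held level at (258,255), parallel to and centred on the mark at (259,165). Lowering it.

```bash
python3 -m jog '[[[-0.1,0.1,3],[0,0,0],5.3],[[0,0,3],[0,0,0],5.3],[[0,0,2.5],[0,0,0],5.3],[[0,0,1],[0,0,0],5.3],[[0,0,0.5],[0,0,0],5.3],[[0,0,0.2],[0,0,0],5.3],[[0,0,0.1],[0,0,0],5.3],[[0,0,0.1],[0,0,0],5.3],[[0,0,0],[0,0,0],5.3],[[0,0,0],[0,0,0],5.3]]';python3 -m jog '[[[0,0,0.1],[0,0,0],5.3],[[0,0,0],[0,0,0],5.3],[[0,0,0],[0,0,0],5.3]]';python3 -m jog '[[[0,0,0.1],[0,0,0],5.3],[[0,0,0],[0,0,0],5.3],[[0,0,0],[0,0,0],5.3]]'
```

```text
time: 29.6
eef_pos: [576.6, -307.2, 20.9]
tool_rot: [0.0, 0.992, 0.124, 0.0]
force: [-0.1, 0.7, -0.9]
width: 0.693
finger_force: 43.7
time: 29.9
eef_pos: [576.3, -306.9, 19.3]
tool_rot: [-0.0, 0.992, 0.124, -0.0]
force: [-0.4, 0.1, -1.5]
width: 0.695
finger_force: 43.7
time: 30.2
eef_pos: [576.3, -306.9, 18.2]
tool_rot: [-0.0, 0.992, 0.124, -0.0]
force: [-0.2, 0.2, -1.8]
width: 0.693
finger_force: 43.7
```

```bash
python3 -m jog '[[[0,0,0.1],[0,0,0],5.3],[[0,0,0],[0,0,0],5.3],[[0,0,0],[0,0,0],5.3]]';python3 -m jog '[[[0,0,0.1],[0,0,0],5.3],[[0,0,0],[0,0,0],5.3],[[0,0,0],[0,0,0],5.3]]'; python3 -m jog '[[[0,0,-0.1],[0,0,0],6.5],[[0,0,0],[0,0,0],7.5],[[0,0,0],[0,0,0],8.5],[[0,0,0],[0,0,0],8.5],[[0,0,0],[0,0,0],8.5],[[0,0,-1],[0,0,0],8.5],[[0,0,-3],[0,0,0],8.5],[[0,0,-4],[0,0,0],8.5],[[0,0,-4],[0,0,0],8.5],[[0,0,0],[0,0,0],8.5]]'; python3 pose.py 567 7 136
```

```text
time: 30.5
eef_pos: [576.5, -307.0, 17.6]
tool_rot: [0.0, 0.992, 0.124, 0.0]
force: [-0.8, 1.0, 2.6]
width: 0.695
finger_force: 43.9
time: 30.8
eef_pos: [576.5, -307.1, 17.6]
tool_rot: [0.0, 0.992, 0.124, 0.0]
force: [-3.1, 0.9, 8.6]
width: 0.696
finger_force: 44.7
time: 31.8
eef_pos: [579.8, -309.4, 145.3]
tool_rot: [0.005, 0.992, 0.124, 0.005]
force: [1.1, -0.2, 1.6]
width: 1.001
finger_force: 0.0
t 31.8 p [ 579.8 -309.4  145.3] a 14.28 z [ 0.01  -0.008 -1.   ] f [ 1.1 -0.2  1.6] w 1.001 ff 0.0 q6 0.66
shift cm tool: [  6.56 -30.98   0.66]
```

```bash
python3 -m jog '[[[0.85,-3.8,0],[0,0,0],8.5],[[0.85,-3.8,0],[0,0,0],8.5],[[0.85,-3.8,0],[0,0,0],8.5],[[0.85,-3.8,0],[0,0,0],8.5],[[0.85,-3.8,0],[0,0,0],8.5],[[0.85,-3.8,0],[0,0,0],8.5],[[0.85,-3.8,0],[0,0,0],8.5],[[0.85,-4,0],[0,0,0],8.5],[[0,0,0],[0,0,0],8.5],[[0,0,0],[0,0,0],8.5]]'; python3 pose.py 567 7.2 12
python3 - <<'E'
from m import *
im=shot("wrist");save(im,"w6.png")
T=im["cam_to_world"]
c=np.linalg.inv(T)@np.r_[567,7.2,56,1];print(cv2.projectPoints(c[None,:3],np.zeros(3),np.zeros(3),im["K"],np.array(im["D"]))[0].ravel())
E
```

```text
time: 32.8
eef_pos: [566.7, 7.3, 137.5]
tool_rot: [0.0, 0.992, 0.125, 0.0]
force: [0.1, -0.2, -0.2]
width: 0.991
finger_force: 0.0
t 32.8 p [566.7   7.3 137.5] a 14.42 z [ 0. -0. -1.] f [ 0.1 -0.2 -0.2] w 0.991 ff 0.0 q6 1.14
shift cm tool: [2.000e-02 1.000e-02 1.255e+01]
[256.31159758 192.88396333]
```

View pics/w6.png

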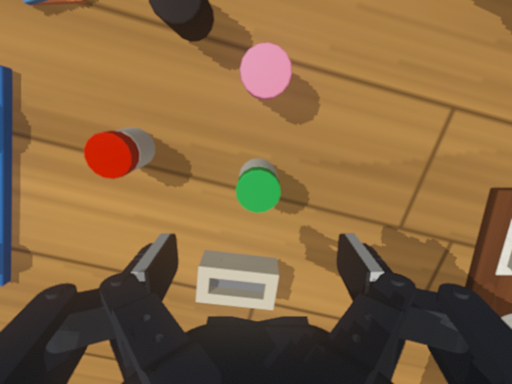

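The green lid is at (258,190), on the predicted spot, and the fingers have room beside the pink and red jars. Grasping and carrying it.

```bash
python3 -m jog '[[[0,0,4],[0,0,0],8.5],[[0,0,4],[0,0,0],8.5],[[0,0,2.5],[0,0,0],8.5],[[0,0,1.3],[0,0,0],8.5],[[0,0,0.7],[0,0,0],8.5],[[0,0,0],[0,0,0],8.5],[[0,0,0],[0,0,0],3.5],[[0,0,0],[0,0,0],3.5],[[0,0,0],[0,0,0],3.5],[[0,0,0],[0,0,0],3.5],[[0,0,0],[0,0,0],3.5],[[0,0,0],[0,0,0],3.5],[[0,0,0],[0,0,0],3.5],[[0,0,0],[0,0,0],3.5],[[0,0,0],[0,0,0],3.5]]'; python3 pose.py; python3 -m jog '[[[0,0,-1],[0,0,0],3.5],[[0,0,-3],[0,0,0],3.5],[[0,0,-4],[0,0,0],3.5],[[0,0,-4],[0,0,0],3.5],[[0,0,0],[0,0,0],3.5],[[0,0,0],[0,0,0],3.5]]'; python3 pose.py 459.2 -336.9 134
```

```text
time: 34.35
eef_pos: [567.7, 6.3, 13.5]
tool_rot: [0.0, 0.992, 0.124, 0.001]
force: [-0.7, -0.3, 6.7]
width: 0.461
finger_force: 40.4
t 34.4 p [567.7   6.3  13.5] a 14.29 z [ 0.002 -0.    -1.   ] f [-0.7 -0.3  6.7] w 0.461 ff 40.4 q6 1.14
time: 34.95
eef_pos: [567.3, 6.4, 133.7]
tool_rot: [0.0, 0.992, 0.124, 0.001]
force: [-1.2, -0.3, -2.1]
width: 0.454
finger_force: 40.5
t 35.0 p [567.3   6.4 133.7] a 14.28 z [ 0.002 -0.    -1.   ] f [-1.2 -0.3 -2.1] w 0.454 ff 40.5 q6 1.14
shift cm tool: [-18.94  30.6   -0.05]
```

```bash
python3 -m jog '[[[-1,1.7,0],[0,0,0],3.5],[[-2.1,3.4,0],[0,0,0],3.5],[[-2.1,3.4,0],[0,0,0],3.5],[[-2.1,3.4,0],[0,0,0],3.5],[[-2.1,3.4,0],[0,0,0],3.5],[[-2.1,3.4,0],[0,0,0],3.5],[[-2.1,3.4,0],[0,0,0],3.5],[[-2.1,3.4,0],[0,0,0],3.5],[[-2.1,3.4,0],[0,0,0],3.5],[[-1.1,1.7,0],[0,0,0],3.5],[[0,0,0],[0,0,0],3.5],[[0,0,0],[0,0,0],3.5],[[0,0,0],[0,0,0],3.5]]'; python3 pose.py 459.2 -336.9 25.5
```

```text
time: 36.25
eef_pos: [458.9, -335.1, 131.3]
tool_rot: [-0.001, 0.992, 0.125, -0.001]
force: [-0.2, -0.4, -0.2]
width: 0.456
finger_force: 40.6
t 36.2 p [ 458.9 -335.1  131.3] a 14.32 z [-0.002  0.002 -1.   ] f [-0.2 -0.4 -0.2] w 0.456 ff 40.6 q6 0.49
shift cm tool: [-0.    0.21 10.58]
```

```bash
python3 -m jog '[[[0,0.1,3],[0,0,0],3.5],[[0,0,3],[0,0,0],3.5],[[0,0,2.5],[0,0,0],3.5],[[0,0,1],[0,0,0],3.5],[[0,0,0.5],[0,0,0],3.5],[[0,0,0.2],[0,0,0],3.5],[[0,0,0.1],[0,0,0],3.5],[[0,0,0.1],[0,0,0],3.5],[[0,0,0.1],[0,0,0],3.5],[[0,0,0],[0,0,0],3.5],[[0,0,0],[0,0,0],3.5]]';python3 -m jog '[[[0,0,0.1],[0,0,0],3.5],[[0,0,0],[0,0,0],3.5],[[0,0,0],[0,0,0],3.5]]';python3 -m jog '[[[0,0,0.1],[0,0,0],3.5],[[0,0,0],[0,0,0],3.5],[[0,0,0],[0,0,0],3.5]]'
```

```text
time: 37.35
eef_pos: [459.4, -337.9, 27.6]
tool_rot: [0.0, 0.992, 0.124, 0.0]
force: [0.0, 0.1, -1.1]
width: 0.456
finger_force: 40.6
time: 37.65
eef_pos: [459.3, -337.7, 26.2]
tool_rot: [-0.0, 0.992, 0.124, -0.0]
force: [1.0, -0.2, -1.4]
width: 0.457
finger_force: 40.6
time: 37.95
eef_pos: [459.5, -337.8, 25.6]
tool_rot: [0.0, 0.992, 0.124, 0.0]
force: [-0.4, 0.6, 2.1]
width: 0.461
finger_force: 40.7
```

```bash
python3 -m jog '[[[0,0,0.05],[0,0,0],3.5],[[0,0,0],[0,0,0],3.5],[[0,0,-0.1],[0,0,0],4.5],[[0,0,0],[0,0,0],6],[[0,0,0],[0,0,0],6],[[0,0,0],[0,0,0],6],[[0,0,-1],[0,0,0],6],[[0,0,-3],[0,0,0],6],[[0,0,-4],[0,0,0],6],[[0,0,-4],[0,0,0],6],[[0,0,-4],[0,0,0],6],[[-4.3,1.3,0],[0,0,0],6],[[-4.3,1.3,0],[0,0,0],6],[[-4.3,1.3,0],[0,0,0],6],[[-4.3,1.3,0],[0,0,0],6],[[-4.3,1.3,0],[0,0,0],6],[[-4.3,1.3,0],[0,0,0],6],[[-4.3,1.3,0],[0,0,0],6],[[-4.3,1.3,0],[0,0,0],6]]'; python3 pose.py
cat > chk.py <<'E'
from m import *
im=shot("top");save(im,"t9.png");hsv=cv2.cvtColor(im["color"],cv2.COLOR_RGB2HSV);H,S,V=[hsv[...,i].astype(int) for i in range(3)]
def rp(n,mask,z,box):
    P,r,c,_=cen(im,mask,z,box);print(n,moments(P).round(1),np.round(r[1],1),round(r[2],1))
rp("yellow",(H>22)&(H<34)&(S>180)&(V>150),68,(88,195,135,240))
rp("green",(H>50)&(H<90)&(S>120),68,(370,165,430,220))
rp("knife handle",(H>8)&(H<20)&(S>130)&(V>120),30,(62,135,90,235))
rp("red",((H<8)|(H>172))&(S>180),56,(165,125,205,165))
rp("oblong",(S<75)&(V>130),34,(225,180,275,218))
a=im["color"][120:245,55:145];b=im["color"][105:230,345:440]
v=np.hstack([cv2.resize(a,(390,540),interpolation=cv2.INTER_CUBIC),cv2.resize(b,(410,540),interpolation=cv2.INTER_CUBIC)]);cv2.imwrite("pics/t9c.png",v[:,:,::-1])
E
python3 chk.py
```

```text
time: 39.85
eef_pos: [149.9, -524.1, 186.7]
tool_rot: [0.001, 0.992, 0.124, 0.0]
force: [1.1, -0.9, 1.4]
width: 0.699
finger_force: 0.0
t 39.9 p [ 149.9 -524.1  186.7] a 14.27 z [ 0.    -0.001 -1.   ] f [ 1.1 -0.9  1.4] w 0.699 ff 0.0 q6 -0.18
yellow [422.1 301.6] [33.7 32.7] 89.0
green [ 459.8 -336.3] [39.4 35.7] 88.6
knife handle [526.4 385.1] [17.8 94.8] 88.8
red [566.4 135.9] [38.2 38.1] 63.7
oblong [451.    0.5] [44.4 82.9] 6.9
```

View pics/t9c.png

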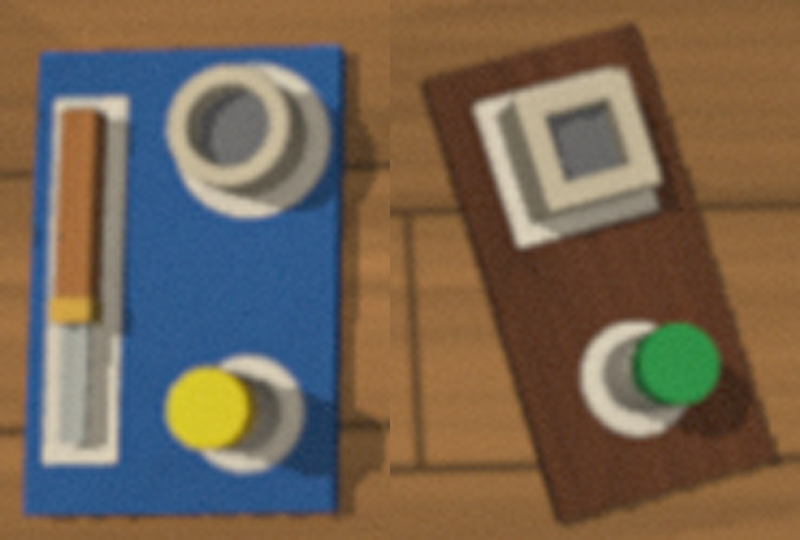

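Everything stands in its mark: knife (75,275), round mould (235,130), yellow jar (210,408) on the blue board; square mould (590,140) and green jar (680,363) on the brown. The red jar and oblong mould haven't moved. Handing in.

```bash
python3 -m jog '[[[0,0,0],[0,0,0],6],[[0,0,0],[0,0,0],6],[[0,0,0],[0,0,0],6]]'; python3 -c "
from bench import env
print(env.close_job())"
```

```text
time: 40.2
eef_pos: [152.7, -522.6, 186.0]
tool_rot: [-0.0, 0.992, 0.125, 0.0]
force: [0.1, -0.7, -0.8]
width: 0.704
finger_force: 0.0
the job is handed in; nothing more can be done
None
```

Both kits are made up and the job is handed in at 40.2 s (limit 117 s): in the last top view all five pieces stood in their marks and the red-lidded jar and oblong mould had not moved; the hand-in gave no verdict.

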